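Stamp the brass blank in the red-knob press

TASK

A brass blank lies ready in the jeweller's hand press with the red knob. Stamp it: push the red knob straight down until it reaches its stop, hold it there for about a second, then let it spring all the way back up. Do not press the knobs of the black and yellow presses.

Things in the scene. Friction and masses are not known exactly. Their poses are not given: they have to be found in the camera images.
- red_knob_top (a point): Centre of the flat top of the red knob: a round plastic head 42 mm across (flat top 36 mm) on a vertical spring plunger, over the middle of a grey hand press (base 100 x 110 mm, fixed; crosshead and bush up to 143 mm; brass disc 34 mm across on its anvil). 186 mm above the bench at rest, 170 mm at the stop; the point moves with the knob. z points up.
- red_knob (a joint): How far the red knob is pushed down, in m: 0 at rest, 0.016 at its stop. The spring pushes back with 2.5 N at the start of the stroke and 9 N at the stop, and returns the knob when let go; the stop is rigid.
- black_knob (a joint): The same for the black knob of a second press of the same size, anvil empty, to be left alone: 0 at rest, 0.016 fully down. The three presses stand in a row from side to side, in any order, their centres at least 150 mm apart, each turned a little.
- yellow_knob (a joint): The same for the yellow knob of a third press of the same size, anvil empty, to be left alone: 0 at rest, 0.016 fully down.
Things that resemble listed ones, but are neither listed nor needed, are in the scene too. What is shaped like the part that bears red_knob_top but green or purple is not meant.

How it is judged:
By the outcome, as a careful person would: the job done as asked, in the order asked, and still so for the second after the job is handed in, with the robot touching nothing.
It also fails if it takes over 32 s, if anything falls off the work surface, if the arm or the gripper's body presses on something with over 40 N, if the wrist force passes 120 N, or if a joint passes its speed limit or range.

ROBOT

A 6-joint arm with a two-finger parallel gripper is mounted at the origin on the work surface. World frame = base frame: x ahead of the robot, y to its left, z up, the work surface at z = 0. Lengths are in m, angles in rad, forces in N, time in s.
With the tool pointing down it reaches from about 0.275 to 0.875 m from the base axis. Payload 12.5 kg.
Tool frame: the origin (TCP) lies midway between the tips of the shut fingers; the grasp point (between the pads) lies manip.grip_depth behind it (manip.grip_depth is the distance from the TCP to the grasp point, in m); z points along the fingers, y is the line along which they close (so a half turn about z gives the same grasp; the last joint's range is limited). The gripper opens to 85 mm and grips with 20 to 120 N. Pads are 22 mm wide; open, the fingers measure 114 mm over their backs; the gripper's body (76 mm by 85 mm) begins 54 mm behind the grasp point. The pads swing forward as they close: fully open they stand 13 mm farther back than shut.
Start: joints at [1.034, 0.351, 1.652, -0, 1.139, -0.085], TCP at [0.24, 0.495, 0.231] pointing down, gripper open.
Joint ranges: [-2.75, 2.75], [-0.79, 2.1], [0.01, 2.65], [-1.57, 4.71], [0.07, 3.14], [-2.87, 2.87]. Speed limits (rad/s): [2.22, 2.22, 2.79, 3.14, 3.14, 3.14].

INTERFACE

Orientations are given as a 3x3 rotation matrix whose columns are the frame's x, y, z axes.
In Python, from cell import readout, optics, hand_in, manip gives the robot as it stands.
- The arm moves only by the shell command python3 -m inch 'ROWS' [OPENING] [FORCE]. ROWS is JSON, one flat list of numbers, 6 for each row, row after row: the shift along the tool's x, y, z in m, then the turn, a rotation vector about the tool's x, y, z in rad. In form: [dx, dy, dz, wx, wy, wz, dx, dy, dz, wx, wy, wz, ...]. A call has 1 to 5 rows; each row is the pose to reach, as a shift and turn from the pose commanded when the call began, along the tool's axes at that moment; what a row does not reach only later rows make up. A row lasts 1/12 s, in which the tool goes at most 41.7 mm and 7.16 degrees, less where a joint would pass 70% of its speed; a pose out of reach is approached as far as the arm can. A call with a gripper value outside its range is refused whole. OPENING is the finger opening in m, from 0 to 0.0854, set as the call begins (- or left out, the last holds). The fingers move at their own pace and stop on an object; FORCE is the grip in N (left out, the last holds). Time passes only in rows, so rows that repeat a pose let the fingers close. It gives the time, the measured TCP pose, the force, the opening and the grip force at its end, in the units of the state.
- readout.get_obs(): the state, without advancing time (a new reading comes with each control period).
- optics.snapshot(name): name is "scene" or "top"; returns a dict with "image" (420x560x3 uint8, red, green, blue), "z_map" (420x560 float32, m along the optical axis (not along the pixel's ray), 0 where there is no reading), "vertical_fov" (degrees; the focal length in pixels is half the picture's height over the tangent of half this angle, whatever the lens; pixels are square), "cx", "cy" (the principal point, pixels), "cam_to_world" (4x4, takes a point from camera to world coordinates). Camera axes: x right, y down, z forward; pixel columns grow to the right and rows downward; lengths in m; the calibration is good to about 2 mm. A picture is of the moment at which its call begins.
- hand_in(): hands the job in; it is judged then, once.
The state is a dict: "clock": time; "joint_pos": joint angles; "joint_vel": joint speeds; "tau": joint torques, N m; "eef_pos": TCP position; "tool_rot": TCP orientation; "ft_force": force on the tool from outside, world axes, zero at the start; "moment": the same for the moment, N m; "opening": finger opening in m; "finger_force": force on a finger pad.
Only numpy, scipy, OpenCV 4.12 (cv2) and the standard library are available. Lean on these libraries where they do the work, as an engineer would, in place of code of your own. Each camera call takes 0.05 s, during which the arm holds its last target. There are 200 camera calls.

## Working session

There is one attempt and no reset: what is moved stays moved. The work goes in short steps, Python scripts to look and compute and a shell command to move; the robot and the scene stay as the last step left them, time stands still between calls to the robot, and variables do not carry over. Pictures are saved under pics/ and viewed, at most 10 in all, crops included, and the job is handed in when it is done.

```bash
mkdir -p pics
python3 - <<'E'
from cell import readout, optics, manip
import cv2,numpy as np
o=readout.get_obs();print({k:np.round(v,3).tolist() for k,v in o.items()},manip.grip_depth)
for n in("scene","top"):
    s=optics.snapshot(n);cv2.imwrite(f"pics/{n}0.png",s["image"][:,:,::-1]);np.savez(f"{n}0.npz",**s)
    print(n,s["vertical_fov"],s["cx"],s["cy"],np.round(s["cam_to_world"],3).tolist())
E
```

```text
{'clock': 0.0, 'joint_pos': [1.034, 0.351, 1.652, -0.0, 1.139, -0.085], 'joint_vel': [-0.002, -0.001, -0.001, -0.002, 0.0, -0.0], 'tau': [0.001, -50.611, -29.14, -0.0, 0.005, 0.0], 'eef_pos': [0.24, 0.495, 0.231], 'tool_rot': [[-0.9, 0.437, -0.001], [0.437, 0.9, -0.001], [0.0, -0.001, -1.0]], 'ft_force': [0.003, -0.03, 0.544], 'moment': [-0.012, 0.026, 0.006], 'finger_force': 0.0, 'opening': 0.085} 0.0187
scene 47.871486434545695 288.53939809524724 213.26030725771832 [[0.393, 0.734, -0.554, 1.133], [0.919, -0.326, 0.222, -0.295], [-0.018, -0.597, -0.802, 1.17], [0.0, 0.0, 0.0, 1.0]]
top 54.6338847297816 277.37019975521315 205.51580356786098 [[0.015, -0.986, 0.166, 0.258], [-0.999, -0.009, 0.036, -0.039], [-0.034, -0.167, -0.985, 1.035], [0.0, 0.0, 0.0, 1.0]]
```

View pics/top0.png

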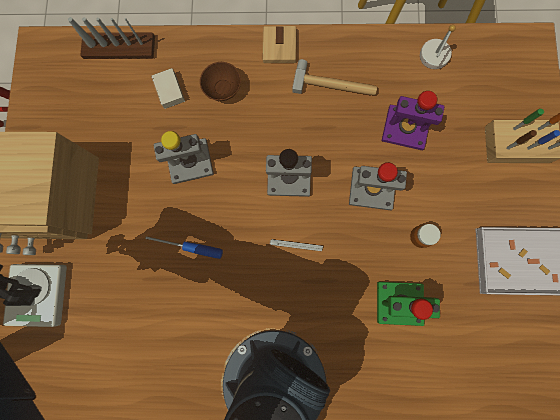

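View pics/scene0.png

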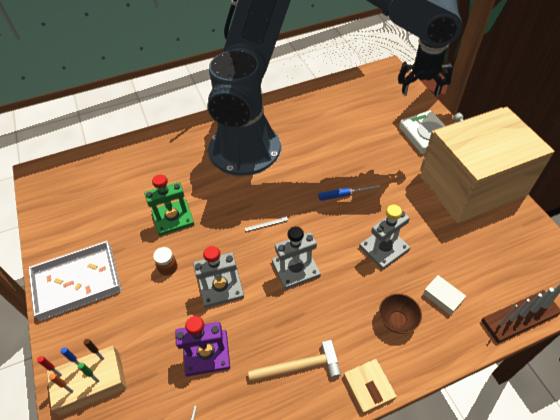

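The top view shows the grey press with the red knob at (388,172), between the purple press at (428,100) and the green one at (422,310). The black knob is at (288,158) and the yellow at (171,140). In the scene view the target knob is at (211,254).

```bash
cat > h.py <<'E'
import cv2,numpy as np
def knob(s,u0,v0,r=22,col="red"):
    hsv=cv2.cvtColor(s["image"],cv2.COLOR_RGB2HSV);H,S,V=[hsv[...,i].astype(int) for i in range(3)]
    m=(((H<8)|(H>172))&(S>150)&(V>90)) if col=="red" else ((H>22)&(H<35)&(S>150)&(V>120)) if col=="yellow" else (V<50)
    w=np.zeros_like(m);w[max(0,v0-r):v0+r,u0-r:u0+r]=1;vs,us=np.nonzero(m&w)
    f=s["image"].shape[0]/2/np.tan(np.radians(float(s["vertical_fov"]))/2)
    d=s["z_map"][vs,us];T=s["cam_to_world"]
    ray=np.c_[(us-s["cx"])/f,(vs-s["cy"])/f,np.ones(len(us))]
    P=(ray*d[:,None])@T[:3,:3].T+T[:3,3]
    return P,us,vs
def top(P,tol=.004):
    zt=np.percentile(P[:,2],90);q=P[abs(P[:,2]-zt)<tol]
    (c,rad)=cv2.minEnclosingCircle(q[:,:2].astype(np.float32))
    return np.round([*c,zt,rad,len(q)],4),q[:,:2].mean(0).round(4)
E
python3 - <<'E'
from h import *
for n,l in(("top",((388,172,"red"),(288,158,"black"),(171,140,"yellow"))),("scene",((211,254,"red"),(295,233,"black"),(394,211,"yellow")))):
    s=np.load(n+"0.npz")
    for u,v,c in l:
        print(n,c,*top(knob(s,u,v,14,c)[0]))
E
```

```text
top red [ 4.793e-01 -2.441e-01  1.881e-01  1.940e-02  2.180e+02] [ 0.4788 -0.2436]
top black [ 5.087e-01 -3.010e-02  1.877e-01  1.990e-02  2.210e+02] [ 0.508  -0.0302]
top yellow [5.485e-01 2.327e-01 1.877e-01 1.890e-02 1.970e+02] [0.5482 0.232 ]
scene red [ 4.846e-01 -2.446e-01  1.865e-01  1.990e-02  1.310e+02] [ 0.4851 -0.2447]
scene black [ 5.149e-01 -3.140e-02  1.860e-01  1.900e-02  1.130e+02] [ 0.5144 -0.032 ]
scene yellow [ 0.5548  0.2294  0.1858  0.0174 14.    ] [0.5624 0.2221]
```

```bash
python3 - <<'E'
from h import *
s=np.load("scene0.npz");f=210/np.tan(np.radians(float(s["vertical_fov"]))/2)
v,u=np.mgrid[:420,:560];d=s["z_map"]
P=(np.stack([(u-s["cx"])/f*d,(v-s["cy"])/f*d,d],-1))@s["cam_to_world"][:3,:3].T+s["cam_to_world"][:3,3]
b=P[120:215,425:548].reshape(-1,3);b=b[b[:,2]>.03];print("box",b.min(0),b.max(0),np.percentile(b,[5,95],axis=0))
a=np.array([.24,.495]);e=np.array([.482,-.244]);t=(e-a)/np.linalg.norm(e-a);n=np.array([-t[1],t[0]])
q=P.reshape(-1,3);q=q[d.ravel()>0];al=(q[:,:2]-a)@t;w=abs((q[:,:2]-a)@n)
for k in np.arange(-.1,.9,.1):
    m=(w<.09)&(al>k)&(al<k+.1)&(q[:,2]<.6); print(round(k,1),q[m,2].max().round(3) if m.any() else None)
E
python3 -m inch '[0,0,-0.035,0,0,0, 0,0,-0.07,0,0,0, 0,0,-0.07,0,0,0]' 0 30
```

```text
box [ 0.16845148 -0.29525048  0.03012001] [1.13287151 0.74299553 1.17011951] [[0.36324679 0.47770336 0.04162145]
 [0.56419997 0.71487725 0.19988064]]
-0.1 0.536
0.0 0.567
0.1 0.565
0.2 0.026
0.3 0.028
0.4 0.01
0.5 0.188
0.6 0.185
0.7 0.19
0.8 0.141
clock: 0.35
eef_pos: [0.2411, 0.4965, 0.3073]
tool_rot: [[-0.9, 0.437, 0.004], [0.437, 0.9, 0.007], [-0.001, 0.009, -1.0]]
ft_force: [-0.4, 0.2, 1.5]
opening: 0.0517
finger_force: 0.0
```

```bash
python3 -m inch '[-0.027,-0.028,0,0,0,0, -0.054,-0.056,0,0,0,0, -0.081,-0.084,0,0,0,0, -0.108,-0.112,0,0,0,0, -0.135,-0.14,0,0,0,0]' 0 | head -2
python3 -m inch '[-0.027,-0.028,0,0,0,0, -0.054,-0.056,0,0,0,0, -0.081,-0.084,0,0,0,0, -0.108,-0.112,0,0,0,0, -0.135,-0.14,0,0,0,0]' | head -2
python3 -m inch '[-0.027,-0.028,0,0,0,0, -0.054,-0.056,0,0,0,0, -0.081,-0.084,0,0,0,0, -0.108,-0.112,0,0,0,0, -0.135,-0.14,0,0,0,0]' | head -2
python3 -m inch '[-0.027,-0.028,0,0,0,0, -0.054,-0.056,0,0,0,0, -0.081,-0.084,0,0,0,0, -0.108,-0.112,0,0,0,0, -0.135,-0.14,0,0,0,0]' | head -2
python3 -m inch '[0,0,0,0,0,0,0,0,0,0,0,0,0,0,0,0,0,0]'
```

```text
clock: 0.77
eef_pos: [0.3004, 0.3082, 0.301]
clock: 1.18
eef_pos: [0.3607, 0.1232, 0.3012]
clock: 1.6
eef_pos: [0.4211, -0.0619, 0.3012]
clock: 2.02
eef_pos: [0.4815, -0.2468, 0.3009]
clock: 2.27
eef_pos: [0.4811, -0.2443, 0.3008]
tool_rot: [[-0.9, 0.437, -0.001], [0.437, 0.9, 0.001], [0.001, 0.0, -1.0]]
ft_force: [-0.6, 0.3, -0.3]
opening: -0.0002
finger_force: 0.0
```

```bash
python3 -m inch '[0,0,0.03,0,0,0, 0,0,0.06,0,0,0, 0,0,0.085,0,0,0, 0,0,0.095,0,0,0, 0,0,0.095,0,0,0]'
python3 - <<'E'
from cell import optics
from h import *
s=optics.snapshot("scene");t=optics.snapshot("top")
np.savez("scene1.npz",**s)
a=cv2.resize(s["image"][170:320,130:330],None,fx=2,fy=2);b=cv2.resize(t["image"][100:250,300:500],None,fx=2,fy=2)
cv2.imwrite("pics/c1.png",np.hstack([a,b])[:,:,::-1])
print(top(knob(s,211,254,14)[0]))
E
```

```text
clock: 2.68
eef_pos: [0.4805, -0.2432, 0.2047]
tool_rot: [[-0.9, 0.436, -0.003], [0.436, 0.9, 0.002], [0.004, 0.0, -1.0]]
ft_force: [-0.1, -0.2, 0.5]
opening: -0.0002
finger_force: 0.0
(array([ 4.845e-01, -2.444e-01,  1.871e-01,  1.830e-02,  7.400e+01]), array([ 0.4878, -0.245 ]))
```

View pics/c1.png

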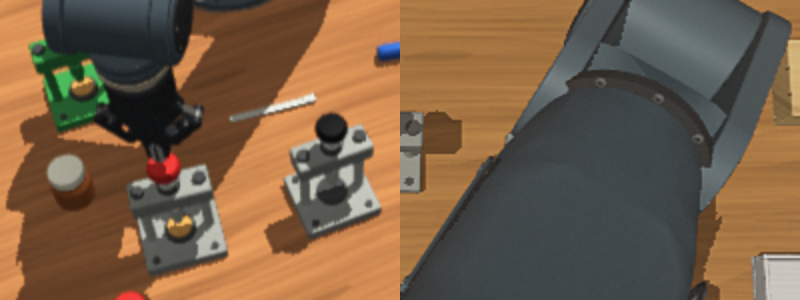

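The scene crop shows the closed fingertips just above the red knob of the grey press, at crop pixel (163,165). The brass disc is in place. I'll descend slowly.

```bash
python3 -m inch '[-0.0015,0.001,0.006,0,0,0, -0.0015,0.001,0.012,0,0,0, -0.0015,0.001,0.017,0,0,0, -0.0015,0.001,0.022,0,0,0, -0.0015,0.001,0.022,0,0,0]'
python3 -m inch '[0,0,0.003,0,0,0, 0,0,0.006,0,0,0, 0,0,0.009,0,0,0, 0,0,0.009,0,0,0]'
```

```text
clock: 3.2
eef_pos: [0.4832, -0.2445, 0.1837]
tool_rot: [[-0.9, 0.437, -0.0], [0.437, 0.9, 0.0], [0.0, 0.0, -1.0]]
ft_force: [-0.3, 0.8, 3.8]
opening: 0.0001
finger_force: 1.7
clock: 3.53
eef_pos: [0.4833, -0.2446, 0.1752]
tool_rot: [[-0.9, 0.437, 0.0], [0.437, 0.9, -0.0], [-0.0, 0.0, -1.0]]
ft_force: [-1.8, 1.2, 6.6]
opening: 0.0
finger_force: 3.4
```

Contact is at the expected height and the force follows the spring. I'll continue to the stop in small steps.

```bash
python3 -m inch '[0,0,0.002,0,0,0, 0,0,0.0035,0,0,0, 0,0,0.0045,0,0,0, 0,0,0.0045,0,0,0]'
python3 -m inch '[0,0,0.0005,0,0,0, 0,0,0.001,0,0,0, 0,0,0.001,0,0,0]'
```

```text
clock: 3.87
eef_pos: [0.4833, -0.2446, 0.1712]
tool_rot: [[-0.9, 0.437, 0.0], [0.437, 0.9, -0.0], [-0.0, -0.0, -1.0]]
ft_force: [-1.0, 1.8, 9.1]
opening: -0.0001
finger_force: 4.3
clock: 4.12
eef_pos: [0.4833, -0.2446, 0.1703]
tool_rot: [[-0.9, 0.437, 0.001], [0.437, 0.9, -0.0], [-0.001, -0.0, -1.0]]
ft_force: [-3.0, 2.0, 8.5]
opening: 0.0003
finger_force: 4.4
```

```bash
python3 -m inch '[0,0,0.0005,0,0,0, 0,0,0.0005,0,0,0]'
```

```text
clock: 4.28
eef_pos: [0.4834, -0.2446, 0.17]
tool_rot: [[-0.9, 0.437, 0.001], [0.437, 0.9, -0.0], [-0.001, -0.0, -1.0]]
ft_force: [-4.4, 2.3, 9.9]
opening: -0.0001
finger_force: 5.2
```

```bash
python3 -m inch '[0,0,0.0005,0,0,0, 0,0,0.0005,0,0,0]'
```

```text
clock: 4.45
eef_pos: [0.4834, -0.2446, 0.17]
tool_rot: [[-0.9, 0.437, 0.001], [0.437, 0.9, -0.0], [-0.001, -0.0, -1.0]]
ft_force: [-4.8, 2.7, 16.5]
opening: -0.0
finger_force: 7.7
```

The height has stopped changing and the force jumped to 16 N, so the knob is at its stop. I'll hold for about 1.2 s, then retreat.

```bash
python3 -m inch '[0,0,0,0,0,0,0,0,0,0,0,0,0,0,0,0,0,0,0,0,0,0,0,0,0,0,0,0,0,0]'
python3 -m inch '[0,0,0,0,0,0,0,0,0,0,0,0,0,0,0,0,0,0,0,0,0,0,0,0,0,0,0,0,0,0]' |grep -A1 -E 'clock|force'
python3 -m inch '[0,0,0,0,0,0,0,0,0,0,0,0,0,0,0,0,0,0]' |grep -E 'clock|eef|ft'
python3 -m inch '[0,0,-0.005,0,0,0, 0,0,-0.01,0,0,0, 0,0,-0.015,0,0,0, 0,0,-0.02,0,0,0, 0,0,-0.03,0,0,0]' |grep -E 'clock|eef|ft'
python3 -m inch '[0,0,-0.03,0,0,0, 0,0,-0.06,0,0,0, 0,0,-0.09,0,0,0, 0,0,-0.1,0,0,0, 0,0,-0.1,0,0,0]'
python3 - <<'E'
from cell import optics
from h import *
s=optics.snapshot("scene")
cv2.imwrite("pics/c2.png",cv2.resize(s["image"][150:330,130:430],None,fx=2,fy=2)[:,:,::-1])
for u,v,c in ((211,254,"red"),(295,233,"black"),(394,211,"yellow")): print(c,top(knob(s,u,v,14,c)[0]))
E
```

```text
clock: 4.87
eef_pos: [0.4834, -0.2446, 0.17]
tool_rot: [[-0.9, 0.437, 0.001], [0.437, 0.9, -0.0], [-0.001, -0.0, -1.0]]
ft_force: [-4.7, 3.3, 15.1]
opening: 0.0
finger_force: 7.7
clock: 5.28
eef_pos: [0.4834, -0.2446, 0.17]
--
ft_force: [-4.4, 3.3, 14.9]
opening: 0.0001
finger_force: 7.7
clock: 5.53
eef_pos: [0.4834, -0.2446, 0.17]
ft_force: [-4.6, 3.6, 15.4]
clock: 5.95
eef_pos: [0.4827, -0.2443, 0.1983]
ft_force: [0.4, 0.6, -0.2]
clock: 6.37
eef_pos: [0.484, -0.245, 0.3016]
tool_rot: [[-0.9, 0.437, 0.004], [0.437, 0.9, -0.003], [-0.005, -0.001, -1.0]]
ft_force: [0.6, -0.8, 0.2]
opening: 0.0003
finger_force: 0.0
red (array([ 4.837e-01, -2.440e-01,  1.863e-01,  2.010e-02,  1.310e+02]), array([ 0.4853, -0.2439]))
black (array([ 5.147e-01, -3.180e-02,  1.863e-01,  1.810e-02,  1.140e+02]), array([ 0.5145, -0.0318]))
yellow (array([5.552e-01, 2.308e-01, 1.838e-01, 1.880e-02, 1.900e+01]), array([0.5609, 0.2271]))
```

View pics/c2.png

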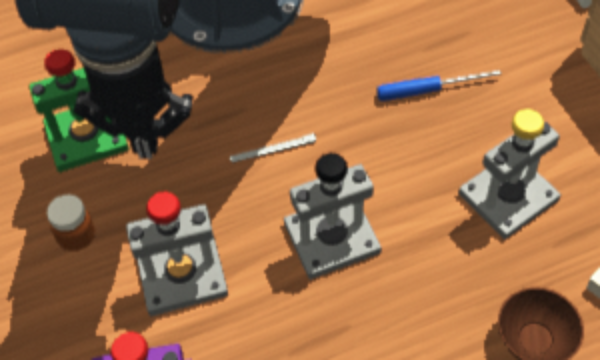

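The picture shows the red knob, at crop pixel (163,207), back at its 186 mm rest height. The black and yellow knobs are untouched and the gripper is clear.

```bash
python3 -c "
from cell import hand_in
print(hand_in())"
```

```text
the job is handed in; nothing more can be done
None
```

I pushed the red knob of the grey press down to its stop, held it there for just over a second and let it spring fully back; the black and yellow presses weren't touched, and the job is handed in.

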